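# Open the touch-latch cheese safe in front of the ashed cheese

### The arm

A 7-joint arm with a two-finger parallel gripper is mounted at the origin on a cart in front of the work surface, level with it; the furniture and walls round the work are solid. World frame = base frame: x ahead of the robot, y to its left, z up, the work surface at z = 0. Lengths are in m, angles in rad, forces in N, time in s.
With the tool pointing down it reaches from about 0.425 to 0.875 m from the base axis. Payload 4.7 kg.
Tool frame: the origin (TCP) lies on the centre line of the jaws, within the pads' length; the fingertips stand 22 mm ahead of it and the grasp point (between the pads) lies 3 mm ahead of it (ctrl.tcp_to_tips is the z of the fingertips in the tool frame, in m); z points along the fingers, y is the direction in which the jaws open and shut (so a half turn about z gives the same grasp; the last joint's range is limited). The gripper opens to 87 mm and grips with 3 to 60 N. Pads are 19 mm wide; open, the fingers measure 117 mm over their backs; the gripper's body (75 mm by 190 mm) begins 51 mm behind the grasp point.
Start: joints at [1.333, 0.321, -0.07, 1.45, 0.023, 1.371, -0.057], TCP at [0.162, -0.63, 0.245] pointing down, gripper open.
Joint ranges: [-2.86, 2.86], [-0.3, 2.09], [-1.38, 1.24], [0.06, 2.45], [-1.56, 4.7], [0.09, 2.05], [-2.69, 2.69]. Speed limits (rad/s): [2.57, 2.57, 3.14, 3.14, 3.14, 3.14, 3.14].

### API

Orientations are given as a rotation vector (axis times angle).
In Python, from bench import ctrl, cams gives the robot as it stands.
- The arm moves only by the tool move_arm, never from a script. Its argument "deltas" is a list of rows, each an object with "linear": the shift along the tool's x, y, z as a fraction of full scale, a list of three; "turn": the turn, a rotation vector about the tool's x, y, z as a fraction of full scale, a list of three; "claw": the closure, from 0 (fully open) to 1 (shut). In form: [{"linear": [tx, ty, tz], "turn": [wx, wy, wz], "claw": claw}, ...]. A call has 1 to 20 rows; each row shifts and turns the commanded pose from where the row before left it, along the tool's axes as they then stand; what a row does not reach is not made up. Full scale, the value 1, is 0.03 m for a shift and 4 degrees for a turn. A row lasts 1/12 s, in which the tool goes at most 41.7 mm and 7.16 degrees, less where a joint would pass 70% of its speed; a pose out of reach is approached as far as the arm can. A call with a number of a shift or a turn outside -1 to 1 is refused whole. A call with a gripper value outside its range is refused whole. The fingers move at their own pace and stop on an object; "grip_force" is the grip in N (left out, the last holds). Time passes only in rows, so rows that do not move let the fingers close. It gives the time, the measured TCP pose, the force and the opening at its end, in the units of the state.
- ctrl.get_state(): the state, without advancing time (a new reading comes with each control period).
- cams.get_image(name): name is "side" or "top"; returns a dict with "image" (400x640x3 uint8, red, green, blue), "K" (3x3 intrinsics, pixels), "k1" (the pictures are not rectified: a ray, as slopes to the right and down, at radius r is drawn at 1 + k1 r^2 times it, then the intrinsics apply), "world_from_camera" (4x4, takes a point from camera to world coordinates). Camera axes: x right, y down, z forward; pixel columns grow to the right and rows downward; lengths in m; the calibration is good to about 2 mm. A picture is of the moment at which its call begins. There is no depth.
- ctrl.close_job(): hands the job in, once; it reports no verdict.
The state is a dict: "time": time; "joint_positions": joint angles; "qd": joint speeds; "joint_torque": joint torques, N m; "position": TCP position; "tool_rot": TCP orientation; "ft_force": force on the tool from outside, world axes, zero at the start; "torque": the same for the moment, N m; "grip_width": opening from 0.0 (shut) to 1.0 (fully open).
Only numpy, scipy, OpenCV 4.12 (cv2) and the standard library are available. Lean on these libraries where they do the work, as an engineer would, in place of code of your own. Each camera call takes 0.05 s, during which the arm holds its last target. There are 200 camera calls.

### The job

Open the door of the counter cheese safe behind which the dark grey, square ashed cheese is kept (the other compartment holds a round cream drum); the other door stays shut. First slide the white pyramid cheese on the deck sideways out of that door's swing until it stands in front of the other door, upright and never lifted, then press the shut door by its steel dot so that the touch latch lets it spring ajar, and with a fingertip behind its free edge swing it wide open, square to the safe. Only push and press, lift nothing; the opening door must not hit the pyramid, and everything else is left where it is.

Things in the scene. Friction and masses are not known exactly. Their poses are not given: they have to be found in the camera images.
- safe: fixed cheese safe: oak box 124 deep (x), 240 wide (y), 125 high, top of steel wires in a frame, middle wall, two clear-paned doors side by side. Origin: centre of its underside, on the deck; x points from the doors to the back, y to the robot's left, z up. Carcase front at x = -62 mm, shut doors' inner face at x = -69.5, front face at x = -81.5. Its floor is 20 mm above the deck
- door_left (a joint): opening angle of the left (+y) door, rad: 0 shut and latched, presses in to -0.06, opens towards the robot to 1.57. Both doors: no handle, 116.5 mm long, 12 thick, 12 to 121 mm above the deck, hinged at the safe's outer sides, free edges 3 mm apart in the middle. Once ajar a door turns freely on a damped hinge (about 1 N at the free edge) and stays where left
- door_right (a joint): the same for the right (-y) door, mirror image. Inside, near each free edge, a steel strike sticks out 27 mm from the door up to 45 mm above the deck: behind the door keep fingertips above 55 mm
- door_left_hinge (a point): on the left door's vertical hinge axis, which lies in the plane of the door's inner face, at the height of its upper edge (121 mm)
- door_right_hinge (a point): the same point of the right door
- door_left_press (a point): centre of the steel dot (18 mm across) on the left door's front face, 18 mm from the free edge, 98 mm above the deck; moves with the door. Pressing 4.5 to 6 mm in here (6 is the stop; it takes about 5 N) trips the touch latch; when let go, an ejector swings the door ajar to about 0.5 rad (free edge 60 mm out) within a second. Stay off the neighbouring door
- door_right_press (a point): the same point of the right door
- ash_cheese: dark grey ashed cheese, truncated pyramid 57 x 63 x 57 high, loose on the floor of the safe behind one of the doors (either one). Origin: centre of its underside
- drum_cheese: cream drum cheese, 64 across, 72 high, loose behind the other door; stays there. Origin: centre of its underside
- pyramid_cheese: white pyramid cheese, 77 x 79 at the foot, 80 high, 0.25 kg, loose on the deck in front of the meeting edges of the doors, its centre 64 to 72 mm in front of the door faces. Origin: centre of its underside. It tapers to about 20 mm at the top (about 50 wide at 40 mm height); pushed at up to 45 mm height it slides upright
- price_stand: price stand with black card, 106 high, loose, left of the work; bystander. Origin: under its foot
- drum_a: cream drum cheese 62 across, 72 high, loose beyond the cut wheels on the left; bystander. Origin: underside
- drum_b: another such drum cheese beside it; bystander
- log_a: grey log cheese, 144 long, 43 thick, lying left of the cut wheels; bystander

How it is judged:
On the way, in this order (a step that is already met when the one before it is completed fails the run):
1. the pyramid cheese stands in front of the door that stays shut, both doors still shut (((y of ash_cheese in the frame of safe above 0.02 m and y of pyramid_cheese in the frame of safe between -0.14 and -0.04 m) or (y of ash_cheese in the frame of safe below -0.02 m and y of pyramid_cheese in the frame of safe between 0.04 and 0.14 m)) and angle between pyramid_cheese's own z axis and vertical below 0.1 rad and height (world z) of pyramid_cheese between -0.01 and 0.01 m and value of joint each of door_left, door_right below 0.04 rad), for 0.2 s.
2. the door in front of the ashed cheese has sprung ajar (((y of ash_cheese in the frame of safe above 0.02 m and value of joint door_left above 0.3 rad and y of pyramid_cheese in the frame of safe between -0.14 and -0.04 m) or (y of ash_cheese in the frame of safe below -0.02 m and value of joint door_right above 0.3 rad and y of pyramid_cheese in the frame of safe between 0.04 and 0.14 m))), for 0.2 s.
At the end, for the whole second after the job is handed in: Door before the ashed cheese open past 1.3 rad, the other shut (under 0.04 rad); pyramid cheese upright, at rest on the deck, its centre 40 to 140 mm from the safe's middle plane on the shut door's side; cheeses in the safe within 20 mm of their start (((y of ash_cheese in the frame of safe above 0.02 m and value of joint door_left above 1.3 rad and value of joint door_right below 0.04 rad and y of pyramid_cheese in the frame of safe between -0.14 and -0.04 m) or (y of ash_cheese in the frame of safe below -0.02 m and value of joint door_right above 1.3 rad and value of joint door_left below 0.04 rad and y of pyramid_cheese in the frame of safe between 0.04 and 0.14 m)) and angle between pyramid_cheese's own z axis and vertical below 0.1 rad and height (world z) of pyramid_cheese between -0.01 and 0.01 m and linear speed of pyramid_cheese below 0.02 m/s and distance of each of ash_cheese, drum_cheese from where it was at the start of the episode below 0.02 m); the robot touches nothing.
It fails at once if the wrong door is opened ((y of ash_cheese in the frame of safe above 0.02 m and value of joint door_right above 0.08 rad) or (y of ash_cheese in the frame of safe below -0.02 m and value of joint door_left above 0.08 rad)).
It fails at once if the pyramid cheese is lifted or tipped (height (world z) of pyramid_cheese above 0.015 m or angle between pyramid_cheese's own z axis and vertical above 0.35 rad).
It fails at once if a door hits the pyramid cheese while opening ((value of joint door_left above 0.06 rad and contact force between door_left_c0 and pyramid_cheese above 0.5 N) or (value of joint door_right above 0.06 rad and contact force between door_right_c0 and pyramid_cheese above 0.5 N)).
It fails at once if a cheese in the safe or a bystander is disturbed (distance of any of price_stand, drum_a, drum_b, log_a, ash_cheese, drum_cheese from where it was at the start of the episode above 0.03 m).
It also fails if it takes over 59 s, if anything falls off the work surface, if the arm or the gripper's body presses on something with over 40 N, if the wrist force passes 120 N, or if a joint passes its speed limit or range.

## Working session

There is one attempt and no reset: what is moved stays moved. The work goes in short steps, Python scripts to look and compute and a tool call to move; the robot and the scene stay as the last step left them, time stands still between calls to the robot, and variables do not carry over. Pictures are saved under pics/ and viewed, about 8 in all and at most 12, crops included, and the job is handed in when it is done.

Besides the shell and the picture viewer there is one more tool, called after "Emit:" as a command line: name --argument value ..., lists and objects as JSON in quotes. move_arm: Moves the arm, as the interface text tells. Shift numbers are shares of 0.03 m and turn numbers shares of 4 degrees, none past 1 either way. Its arguments: {"type":"object","properties":{"deltas":{"type":"array"},"grip_force":{"type":"number"}},"required":["deltas"]}

```bash
mkdir -p pics
python3 - <<'E'
from bench import ctrl,cams
import cv2,numpy as np
for n in("side","top"):
    d=cams.get_image(n); cv2.imwrite(f"pics/{n}0.png",d["image"][:,:,::-1]); np.savez(f"{n}0.npz",**d)
    print(n,d["K"].round(1).tolist(),d["k1"],np.round(d["world_from_camera"],3).tolist())
print(ctrl.get_state(),ctrl.tcp_to_tips)
E
```

```text
side [[461.0, 0.0, 321.8], [0.0, 461.0, 204.0], [0.0, 0.0, 1.0]] -0.1160469429462484 [[1.0, -0.009, -0.01, 0.619], [-0.003, -0.869, 0.495, -0.798], [-0.013, -0.495, -0.869, 1.266], [0.0, 0.0, 0.0, 1.0]]
top [[494.1, 0.0, 319.2], [0.0, 494.1, 204.1], [0.0, 0.0, 1.0]] -0.0021699827270950716 [[-0.087, -0.973, 0.213, 0.347], [-0.996, 0.086, -0.013, -0.119], [-0.005, -0.213, -0.977, 1.456], [0.0, 0.0, 0.0, 1.0]]
{'time': 0.1, 'joint_positions': array([ 1.33307653,  0.32178534, -0.07004608,  1.45157583,  0.02265207,
        1.37079546, -0.05688377]), 'qd': array([-0.00069809, -0.00214841, -0.00038288, -0.00352524, -0.00132685,
       -0.00161856, -0.00038423]), 'joint_torque': array([-3.89035122e-04, -4.92571771e+01, -4.05974854e-01, -3.13399458e+01,
       -6.40939688e-02,  3.95069481e-02,  7.56827944e-05]), 'position': array([ 0.16175682, -0.6290702 ,  0.24353543]), 'tool_rot': array([-3.11499518e+00, -3.94323533e-01,  5.93703703e-04]), 'ft_force': array([-0.56840139,  0.49283697,  0.67200227]), 'torque': array([ 0.0289536 , -0.01739704,  0.02306326]), 'grip_width': 1.000776578272217} 0.022
```

View pics/side0.png

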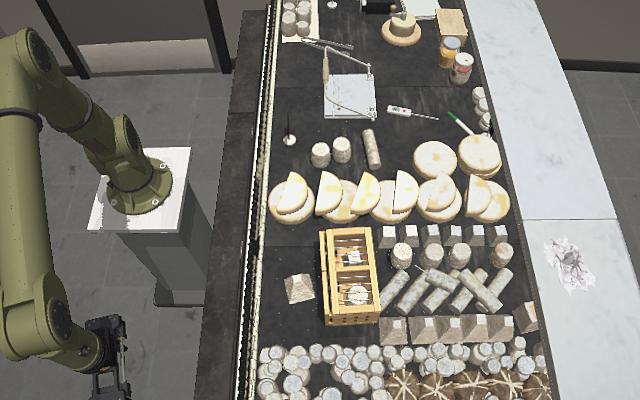

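View pics/top0.png

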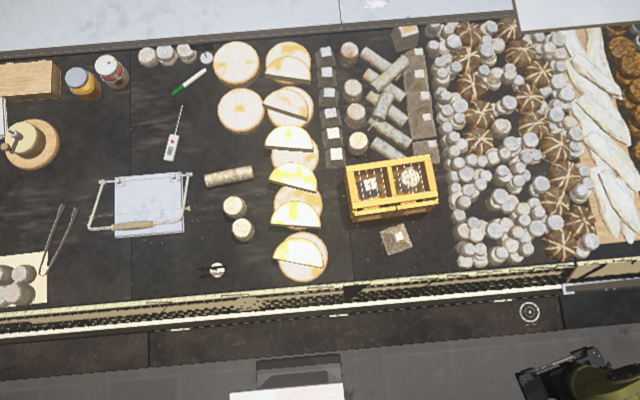

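Side view: the safe is at cols 320–380, rows 228–325, with the pyramid at about (299,288). Top view: the safe is at cols 345–440, rows 155–222, with the pyramid at about (397,238). I'll zoom in on both.

Run:
```python
import cv2,numpy as np
a=cv2.imread("pics/side0.png")[220:335,275:390]; b=cv2.imread("pics/top0.png")[145:265,335:450]
f=lambda i:cv2.resize(i,None,fx=3.45,fy=3.45,interpolation=cv2.INTER_CUBIC)
a,b=f(a),f(b); h=max(a.shape[0],b.shape[0]); p=lambda i:np.vstack([i,np.zeros((h-i.shape[0],i.shape[1],3),np.uint8)])
cv2.imwrite("pics/crop0.png",np.hstack([p(a),p(b)]))
```

```text
(no output)
```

View pics/crop0.png

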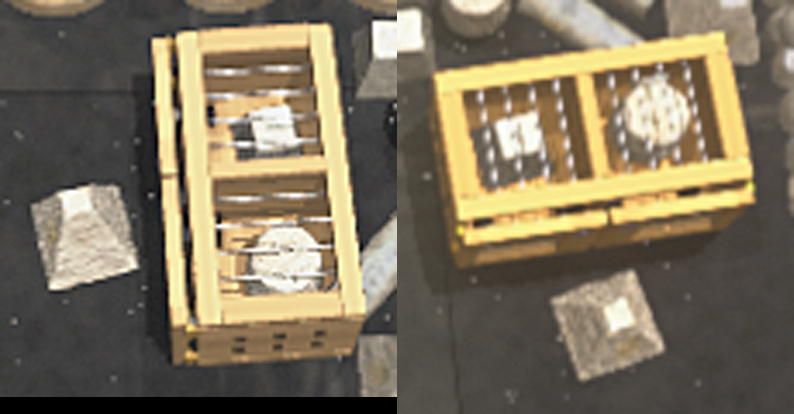

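```bash
cat > h.py <<'E'
import numpy as np,cv2
def ray(d,uv):
    K=d["K"];k=float(d["k1"]);T=d["world_from_camera"]
    q=(np.array(uv,float)-K[:2,2])/np.diag(K)[:2];s=q.copy()
    for _ in range(20): s=q/(1+k*(s@s))
    return T[:3,3],T[:3,:3]@np.r_[s,1]
def onz(d,uv,z):
    o,r=ray(d,uv);return o+r*(z-o[2])/r[2]
def tri(d1,u1,d2,u2):
    o1,r1=ray(d1,u1);o2,r2=ray(d2,u2)
    t=np.linalg.lstsq(np.c_[r1,-r2],o2-o1,rcond=None)[0]
    p,q=o1+t[0]*r1,o2+t[1]*r2;return (p+q)/2,np.linalg.norm(p-q)
def proj(d,p):
    T=d["world_from_camera"];c=T[:3,:3].T@(np.asarray(p)-T[:3,3]);s=c[:2]/c[2]
    return s*(1+float(d["k1"])*(s@s))*np.diag(d["K"])[:2]+d["K"][:2,2]
E
python3 - <<'E'
from h import *
S=dict(np.load("side0.npz"));T=dict(np.load("top0.npz"))
sc=lambda x,y:(275+x/3.45,220+y/3.45); tc=lambda x,y:(335+(x-397)/3.45,145+y/3.45)
P={"BL":((330,24),(436,72),.125),"BR":((362,312),(726,34),.125),"FR":((198,322),(751,165),.125),"FL":((180,36),(460,210),.125),
 "meetdoorfront":((163,177),(610,222),.121),"doorR_out":((172,333),(755,200),.121),"doorL_out":((153,40),(462,240),.121),
 "pyrtop":((77,201),(617,315),.08)}
for k,(s,t,z) in P.items():
    print(k,onz(S,sc(*s),z).round(4)[:2],onz(T,tc(*t),z).round(4)[:2],[x.round(4).tolist() for x in tri(S,sc(*s),T,tc(*t))])
for n,d,c,b in(("S",S,sc,[(31,205),(120,185),(138,268),(50,290)]),("T",T,tc,[(551,296),(634,271),(664,351),(583,381)])):
    q=np.array([onz(d,c(*x),0)[:2] for x in b]);print("pyr foot",n,q.round(4).tolist(),q.mean(0).round(4))
E
```

```text
BL [ 0.7413 -0.2231] [ 0.7391 -0.2226] [[0.7406, -0.2225, 0.123], 0.0019]
BR [ 0.7525 -0.4601] [ 0.7503 -0.4614] [[0.7512, -0.4609, 0.126], 0.0025]
FR [ 0.632  -0.4663] [ 0.6394 -0.4666] [[0.6351, -0.4664, 0.1298], 0.0068]
FL [ 0.6207 -0.2326] [ 0.6233 -0.2304] [[0.6222, -0.231, 0.123], 0.0031]
meetdoorfront [ 0.6067 -0.3512] [ 0.6038 -0.3491] [[0.6057, -0.3496, 0.116], 0.002]
doorR_out [ 0.6129 -0.4733] [ 0.6114 -0.4668] [[0.6133, -0.4699, 0.1096], 0.0008]
doorL_out [ 0.5991 -0.234 ] [ 0.5996 -0.2298] [[0.5999, -0.2306, 0.1148], 0.0019]
pyrtop [ 0.5383 -0.3549] [ 0.5344 -0.3525] [[0.5366, -0.3531, 0.0736], 0.0028]
pyr foot S [[0.4942, -0.3284], [0.569, -0.3109], [0.5845, -0.384], [0.5124, -0.4025]] [ 0.54   -0.3564]
pyr foot T [[0.5668, -0.3113], [0.5822, -0.3854], [0.5108, -0.4024], [0.4914, -0.3302]] [ 0.5378 -0.3573]
```

Top crop: the square light-topped block sits in the left (+y) compartment, and the round drum in the right one. So the left door opens and the pyramid goes to −y. 

The two views agree to about 3 mm:
- **Safe:** centre (0.687, −0.3455), yaw 0.05; sides measure 238 × 124 mm against 240 × 124 given.
- **Pyramid:** in the safe frame at (−0.148, −0.004), which is 67 mm in front of the doors, as specified.

Next I turn the tool parallel to the safe and travel high.

Emit:
move_arm --deltas '[{"linear": [0,0,0],"turn": [0,0,0.95],"claw": 1},{"linear": [0,0,0],"turn": [0,0,0.95],"claw": 1},{"linear": [0,0,0],"turn": [0,0,0.95],"claw": 1},{"linear": [0.77,-0.65,0],"turn": [0,0,0],"claw": 1},{"linear": [0.77,-0.65,0],"turn": [0,0,0],"claw": 1},{"linear": [0.77,-0.65,0],"turn": [0,0,0],"claw": 1},{"linear": [0.77,-0.65,0],"turn": [0,0,0],"claw": 1},{"linear": [0.77,-0.65,0],"turn": [0,0,0],"claw": 1},{"linear": [0.77,-0.65,0],"turn": [0,0,0],"claw": 1},{"linear": [0.77,-0.65,0],"turn": [0,0,0],"claw": 1},{"linear": [0.77,-0.65,0],"turn": [0,0,0],"claw": 1},{"linear": [0.77,-0.65,0],"turn": [0,0,0],"claw": 1},{"linear": [0.77,-0.65,0],"turn": [0,0,0],"claw": 1},{"linear": [0.77,-0.65,0],"turn": [0,0,0],"claw": 1},{"linear": [0.77,-0.65,0],"turn": [0,0,0],"claw": 1},{"linear": [0.77,-0.65,0],"turn": [0,0,0],"claw": 1},{"linear": [0.77,-0.65,0],"turn": [0,0,0],"claw": 1},{"linear": [0.77,-0.65,0],"turn": [0,0,0],"claw": 1},{"linear": [0.77,-0.65,0],"turn": [0,0,0],"claw": 1},{"linear": [0.77,-0.65,0],"turn": [0,0,0],"claw": 1}]'

```text
time: 1.77
position: [0.5372, -0.2766, 0.2441]
tool_rot: [-3.14, -0.083, 0.001]
ft_force: [1.0, -0.4, 0.2]
grip_width: 0.008
```

```bash
cat >> h.py <<'E'
from scipy.spatial.transform import Rotation as Ro
C=np.array([.687,-.3455]);yaw=.05;c,s=np.cos(yaw),np.sin(yaw)
def safe(p): d=np.asarray(p)[:2]-C; return np.array([d@[c,s],d@[-s,c]])
def show():
    from bench import ctrl
    st=ctrl.get_state();R=Ro.from_rotvec(st["tool_rot"]).as_matrix()
    print("t",round(st["time"],2),"safe xy",safe(st["position"]).round(4),"tipz",round(st["position"][2]-.022,4),"toolx",R[:,0].round(3),"toolz",R[:,2].round(3),"F",st["ft_force"].round(1),"w",round(st["grip_width"],3))
E
python3 -c "from h import *;show()"
```

```text
t 1.77 safe xy [-0.1462  0.0763] tipz 0.2221 toolx [ 0.999  0.053 -0.001] toolz [-0.001  0.    -1.   ] F [ 1.  -0.4  0.2] w 0.008
```

Emit:
move_arm --deltas '[{"linear": [0,0,0.65],"turn": [0,0,0],"claw": 1},{"linear": [0,0,0.65],"turn": [0,0,0],"claw": 1},{"linear": [0,0,0.65],"turn": [0,0,0],"claw": 1},{"linear": [0,0,0.65],"turn": [0,0,0],"claw": 1},{"linear": [0,0,0.65],"turn": [0,0,0],"claw": 1},{"linear": [0,0,0.65],"turn": [0,0,0],"claw": 1},{"linear": [0,0,0.65],"turn": [0,0,0],"claw": 1},{"linear": [0,0,0.65],"turn": [0,0,0],"claw": 1},{"linear": [0,0,0.65],"turn": [0,0,0],"claw": 1},{"linear": [0,0,0.65],"turn": [0,0,0],"claw": 1},{"linear": [0,0,0],"turn": [0,0,0],"claw": 1},{"linear": [0,0,0],"turn": [0,0,0],"claw": 1}]'

```text
time: 2.77
position: [0.5355, -0.2772, 0.0483]
tool_rot: [-3.139, -0.083, 0.004]
ft_force: [0.3, -0.1, 0.9]
grip_width: 0.002
```

```bash
cat >> h.py <<'E'
def snap(k):
    from bench import cams
    f=lambda i:cv2.resize(i,None,fx=3,fy=3,interpolation=cv2.INTER_CUBIC)
    o=[]
    for n,(y,x) in {"side":(215,265),"top":(145,325)}.items():
        d=cams.get_image(n);np.savez(f"{n}{k}.npz",**d);o.append(f(d["image"][y:y+130,x:x+130,::-1]))
    cv2.imwrite(f"pics/snap{k}.png",np.hstack(o))
E
python3 -c "from h import *;snap(1);show()"
```

```text
t 2.87 safe xy [-0.1462  0.0749] tipz 0.0286 toolx [0.999 0.053 0.001] toolz [ 0.001 -0.001 -1.   ] F [0.2 0.5 0.2] w 0.006
```

View pics/snap1.png

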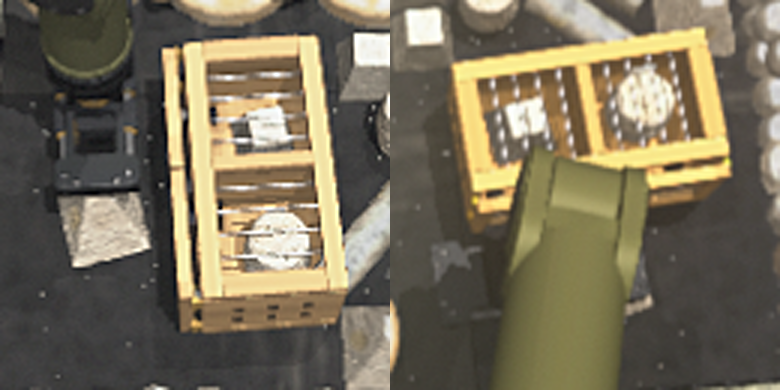

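The gripper stands left of and over the pyramid, clear of the doors, and the pyramid (side crop about (103,230)) is undisturbed. Now I push it toward −y.

Emit:
move_arm --deltas '[{"linear": [0,0.25,0],"turn": [0,0,0],"claw": 1},{"linear": [0,0.25,0],"turn": [0,0,0],"claw": 1},{"linear": [0,0.25,0],"turn": [0,0,0],"claw": 1},{"linear": [0,0.25,0],"turn": [0,0,0],"claw": 1},{"linear": [0,0.25,0],"turn": [0,0,0],"claw": 1},{"linear": [0,0.25,0],"turn": [0,0,0],"claw": 1},{"linear": [0,0.25,0],"turn": [0,0,0],"claw": 1},{"linear": [0,0.25,0],"turn": [0,0,0],"claw": 1},{"linear": [0,0.25,0],"turn": [0,0,0],"claw": 1},{"linear": [0,0.25,0],"turn": [0,0,0],"claw": 1},{"linear": [0,0.25,0],"turn": [0,0,0],"claw": 1},{"linear": [0,0.25,0],"turn": [0,0,0],"claw": 1},{"linear": [0,0.25,0],"turn": [0,0,0],"claw": 1},{"linear": [0,0.25,0],"turn": [0,0,0],"claw": 1},{"linear": [0,0.2,0],"turn": [0,0,0],"claw": 1},{"linear": [0,0,0],"turn": [0,0,0],"claw": 1},{"linear": [0,0,0],"turn": [0,0,0],"claw": 1},{"linear": [0,0,0],"turn": [0,0,0],"claw": 1}]'

```text
time: 4.37
position: [0.542, -0.3889, 0.0492]
tool_rot: [3.14, 0.083, -0.001]
ft_force: [-0.5, -0.7, -0.7]
grip_width: 0.001
```

```bash
python3 -c "from h import *;snap(2);show()"
```

```text
t 4.47 safe xy [-0.1467 -0.0356] tipz 0.0273 toolx [ 0.999  0.053 -0.   ] toolz [-0. -0. -1.] F [-0.7  0.6 -0.7] w 0.003
```

View pics/snap2.png

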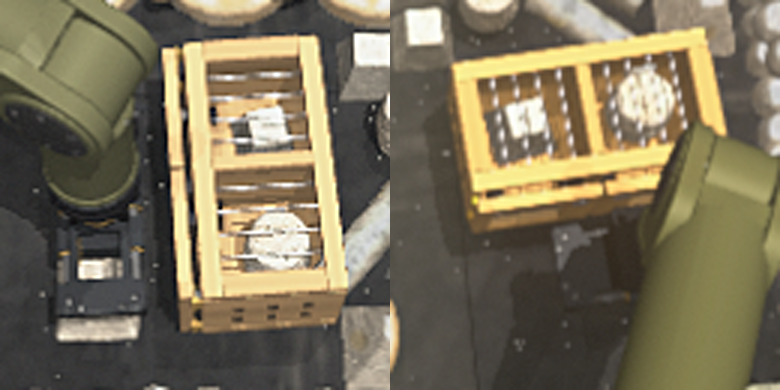

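Side view: the pyramid is upright under the gripper, in front of the right door. I'll back off, rise and move to the press pre-position.

Emit:
move_arm --deltas '[{"linear": [0,-0.33,0],"turn": [0,0,0],"claw": 1},{"linear": [0,-0.33,0],"turn": [0,0,0],"claw": 1},{"linear": [0,-0.31,-0.48],"turn": [0,0,0],"claw": 1},{"linear": [0,-0.31,-0.48],"turn": [0,0,0],"claw": 1},{"linear": [0,-0.31,-0.48],"turn": [0,0,0],"claw": 1},{"linear": [0,-0.31,-0.48],"turn": [0,0,0],"claw": 1},{"linear": [0.4,0,0],"turn": [0,0,0],"claw": 1},{"linear": [0.4,0,0],"turn": [0,0,0],"claw": 1},{"linear": [0.27,0,0],"turn": [0,0,0],"claw": 1},{"linear": [0,0,0],"turn": [0,0,0],"claw": 1},{"linear": [0,0,0],"turn": [0,0,0],"claw": 1},{"linear": [0,0,0],"turn": [0,0,0],"claw": 1}]'

```text
time: 5.47
position: [0.5707, -0.3299, 0.1069]
tool_rot: [-3.14, -0.083, 0.002]
ft_force: [1.0, -0.9, -0.4]
grip_width: 0.005
```

```bash
python3 -c "from h import *;snap(3);show()"
```

```text
t 5.57 safe xy [-0.1155  0.021 ] tipz 0.0849 toolx [ 0.999  0.052 -0.001] toolz [-0.001 -0.    -1.   ] F [-0.3 -0.1 -0.8] w 0.005
```

View pics/snap3.png

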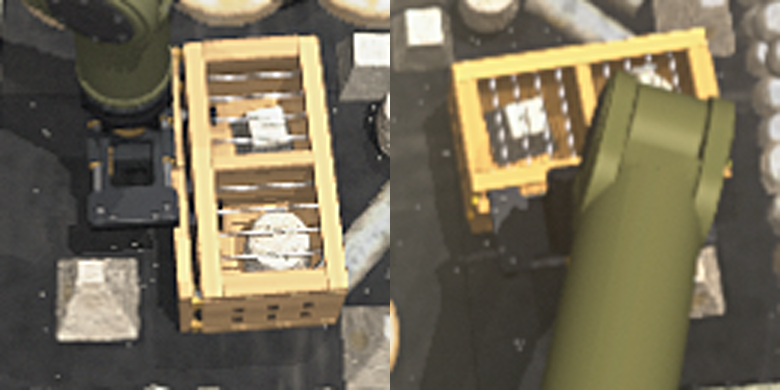

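Side view: the pyramid stands alone, with its foot at crop cols 57–142, rows 260–340. I'll check that number and start a gentle approach to the dot.

Run:
```python
from h import *
S=dict(np.load("side3.npz"))
q=np.array([safe(onz(S,(265+x/3,215+y/3),0)) for x,y in [(57,261),(138,260),(143,340),(57,341)]])
print(q.round(4).tolist(),q.mean(0).round(4)); print("top",safe(onz(S,(265+92/3,215+273/3),.08)).round(4))
```

```text
[[-0.1927, -0.0413], [-0.1161, -0.0444], [-0.1148, -0.1211], [-0.194, -0.1179]] [-0.1544 -0.0812]
top [-0.1555 -0.0797]
```

Emit:
move_arm --deltas '[{"linear": [0.1,0,0],"turn": [0,0,0],"claw": 1},{"linear": [0.1,0,0],"turn": [0,0,0],"claw": 1},{"linear": [0.1,0,0],"turn": [0,0,0],"claw": 1},{"linear": [0.1,0,0],"turn": [0,0,0],"claw": 1},{"linear": [0.1,0,0],"turn": [0,0,0],"claw": 1},{"linear": [0.1,0,0],"turn": [0,0,0],"claw": 1},{"linear": [0.1,0,0],"turn": [0,0,0],"claw": 1},{"linear": [0.1,0,0],"turn": [0,0,0],"claw": 1},{"linear": [0,0,0],"turn": [0,0,0],"claw": 1},{"linear": [0,0,0],"turn": [0,0,0],"claw": 1}]'

```text
time: 6.4
position: [0.5951, -0.329, 0.107]
tool_rot: [3.14, 0.083, -0.001]
ft_force: [-3.2, -0.6, 1.6]
grip_width: 0.007
```

The pyramid is at safe y = −0.081. The finger has just made contact (−3 N) where predicted, so I press on.

Emit:
move_arm --deltas '[{"linear": [0.06,0,0],"turn": [0,0,0],"claw": 1},{"linear": [0.06,0,0],"turn": [0,0,0],"claw": 1},{"linear": [0.04,0,0],"turn": [0,0,0],"claw": 1},{"linear": [0,0,0],"turn": [0,0,0],"claw": 1},{"linear": [0,0,0],"turn": [0,0,0],"claw": 1}]'

```text
time: 6.82
position: [0.5975, -0.3291, 0.107]
tool_rot: [-3.14, -0.081, 0.009]
ft_force: [-9.6, 0.5, 4.6]
grip_width: 0.009
```

Emit:
move_arm --deltas '[{"linear": [0.06,0,0],"turn": [0,0,0],"claw": 1},{"linear": [0.06,0,0],"turn": [0,0,0],"claw": 1},{"linear": [0,0,0],"turn": [0,0,0],"claw": 1},{"linear": [0,0,0],"turn": [0,0,0],"claw": 1}]'

```text
time: 7.15
position: [0.5978, -0.3292, 0.1069]
tool_rot: [-3.139, -0.08, 0.02]
ft_force: [-18.7, 2.0, 10.8]
grip_width: 0.005
```

It looks like the stop (force rises with hardly any travel). I let go by backing straight out, then look.

Emit:
move_arm --deltas '[{"linear": [-0.8,0,0],"turn": [0,0,0],"claw": 1},{"linear": [-1,0,0],"turn": [0,0,0],"claw": 1},{"linear": [-1,0,0],"turn": [0,0,0],"claw": 1},{"linear": [-1,0,-0.5],"turn": [0,0,0],"claw": 1},{"linear": [0,0,-1],"turn": [0,0,0],"claw": 1},{"linear": [0,0,-1],"turn": [0,0,0],"claw": 1},{"linear": [0,0,-1],"turn": [0,0,0],"claw": 1},{"linear": [0,0,0],"turn": [0,0,0],"claw": 1},{"linear": [0,0,0],"turn": [0,0,0],"claw": 1},{"linear": [0,0,0],"turn": [0,0,0],"claw": 1}]'

```text
time: 7.98
position: [0.4906, -0.3339, 0.2119]
tool_rot: [3.14, 0.084, 0.002]
ft_force: [-0.3, 0.0, -0.6]
grip_width: 0.009
```

```bash
python3 -c "from h import *;snap(4);show()"
```

```text
t 8.08 safe xy [-0.1964  0.0217] tipz 0.1887 toolx [ 0.999  0.053 -0.001] toolz [-0.001  0.001 -1.   ] F [ 0.   0.3 -0.1] w 0.004
```

View pics/snap4.png

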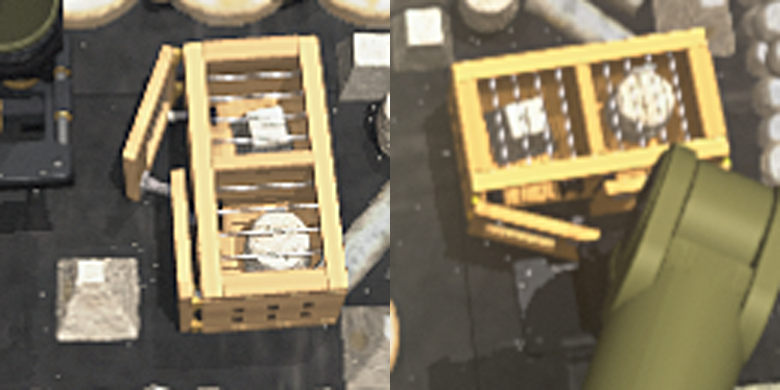

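The left door sprang ajar: its free end is at about (130,160) in the side crop, the right door is shut and the pyramid is untouched. I'll measure its angle.

Run:
```python
from h import *
S=dict(np.load("side4.npz"));T=dict(np.load("top4.npz"))
H=np.array([-.0695,.118])
for n,p in(("in",safe(onz(S,(265+138/3,215+162/3),.121))),("front",safe(onz(S,(265+125/3,215+160/3),.121))),("topin",safe(onz(T,(325+(600-390)/3,145+232/3),.121)))):
    d=p-H;print(n,p.round(4),np.hypot(*d).round(4),np.arctan2(-d[0],-d[1]).round(3))
```

```text
in [-0.1099  0.0066] 0.1185 0.348
front [-0.1213  0.0091] 0.1206 0.444
topin [-0.1185  0.0115] 0.1172 0.431
```

The door is at about 0.35–0.43 rad. I go in behind it: over the top to safe (−0.080, 0.024), then down to tip height 80 mm, which leaves 7–10 mm of margin on each side.

Emit:
move_arm --deltas '[{"linear": [0.78,-0.02,0],"turn": [0,0,0],"claw": 1},{"linear": [0.78,-0.02,0],"turn": [0,0,0],"claw": 1},{"linear": [0.78,-0.02,0],"turn": [0,0,0],"claw": 1},{"linear": [0.78,-0.02,0],"turn": [0,0,0],"claw": 1},{"linear": [0.77,0,0],"turn": [0,0,0],"claw": 1},{"linear": [0,0,0],"turn": [0,0,0],"claw": 1},{"linear": [0,0,0],"turn": [0,0,0],"claw": 1},{"linear": [0,0,0.5],"turn": [0,0,0],"claw": 1},{"linear": [0,0,0.5],"turn": [0,0,0],"claw": 1},{"linear": [0,0,0.5],"turn": [0,0,0],"claw": 1},{"linear": [0,0,0],"turn": [0,0,0],"claw": 1},{"linear": [0,0,0],"turn": [0,0,0],"claw": 1}]'

```text
time: 9.08
position: [0.6046, -0.326, 0.1659]
tool_rot: [-3.14, -0.081, 0.005]
ft_force: [0.5, -0.7, 0.1]
grip_width: 0.007
```

```bash
python3 -c "from h import *;snap(5);show()"
```

```text
t 9.18 safe xy [-0.0797  0.0232] tipz 0.1461 toolx [0.999 0.052 0.001] toolz [ 0.001 -0.001 -1.   ] F [ 0.3  0.3 -0. ] w 0.006
```

View pics/snap5.png

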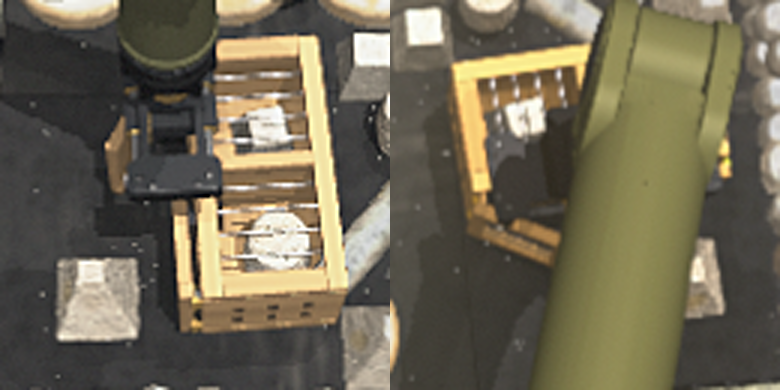

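The door has opened a little further, which gives more room, and the fingers are above the gap behind it. I descend and start the sweep.

Emit:
move_arm --deltas '[{"linear": [0,0,0.44],"turn": [0,0,0],"claw": 1},{"linear": [0,0,0.44],"turn": [0,0,0],"claw": 1},{"linear": [0,0,0.44],"turn": [0,0,0],"claw": 1},{"linear": [0,0,0.44],"turn": [0,0,0],"claw": 1},{"linear": [0,0,0.44],"turn": [0,0,0],"claw": 1},{"linear": [0,0,0],"turn": [0,0,0],"claw": 1},{"linear": [0,0,0],"turn": [0,0,0],"claw": 1}]'

```text
time: 9.77
position: [0.6056, -0.3253, 0.0994]
tool_rot: [-3.139, -0.083, 0.004]
ft_force: [-0.1, -0.4, -0.3]
grip_width: 0.004
```

```bash
python3 -c "from h import *;show()"
```

```text
t 9.77 safe xy [-0.0803  0.0243] tipz 0.0774 toolx [ 0.999  0.053 -0.002] toolz [-0.003  0.001 -1.   ] F [-0.1 -0.4 -0.3] w 0.004
```

Emit:
move_arm --deltas '[{"linear": [-0.25,-0.06,0],"turn": [0,0,0],"claw": 1},{"linear": [-0.25,-0.06,0],"turn": [0,0,0],"claw": 1},{"linear": [-0.25,-0.06,0],"turn": [0,0,0],"claw": 1},{"linear": [-0.25,-0.06,0],"turn": [0,0,0],"claw": 1},{"linear": [-0.25,-0.06,0],"turn": [0,0,0],"claw": 1},{"linear": [-0.25,-0.06,0],"turn": [0,0,0],"claw": 1},{"linear": [-0.2,-0.2,0],"turn": [0,0,0],"claw": 1},{"linear": [-0.2,-0.2,0],"turn": [0,0,0],"claw": 1},{"linear": [-0.2,-0.2,0],"turn": [0,0,0],"claw": 1},{"linear": [-0.2,-0.2,0],"turn": [0,0,0],"claw": 1},{"linear": [0,0,0],"turn": [0,0,0],"claw": 1},{"linear": [0,0,0],"turn": [0,0,0],"claw": 1}]'

```text
time: 10.77
position: [0.5347, -0.2939, 0.1008]
tool_rot: [-3.14, -0.084, 0.003]
ft_force: [0.6, -0.1, 0.5]
grip_width: 0.007
```

```bash
python3 -c "from h import *;show()"
```

```text
t 10.77 safe xy [-0.1495  0.0592] tipz 0.0788 toolx [ 0.999  0.053 -0.002] toolz [-0.002  0.    -1.   ] F [ 0.6 -0.1  0.5] w 0.007
```

Emit:
move_arm --deltas '[{"linear": [-0.06,-0.23,0],"turn": [0,0,0],"claw": 1},{"linear": [-0.06,-0.23,0],"turn": [0,0,0],"claw": 1},{"linear": [-0.06,-0.23,0],"turn": [0,0,0],"claw": 1},{"linear": [-0.06,-0.23,0],"turn": [0,0,0],"claw": 1},{"linear": [-0.06,-0.23,0],"turn": [0,0,0],"claw": 1},{"linear": [-0.06,-0.23,0],"turn": [0,0,0],"claw": 1},{"linear": [0,0,0],"turn": [0,0,0],"claw": 1},{"linear": [0,0,0],"turn": [0,0,0],"claw": 1}]'

```text
time: 11.43
position: [0.5227, -0.2526, 0.1012]
tool_rot: [-3.14, -0.085, 0.0]
ft_force: [0.0, -0.3, 0.1]
grip_width: 0.005
```

```bash
python3 -c "from h import *;show()"
```

```text
t 11.43 safe xy [-0.1595  0.101 ] tipz 0.0792 toolx [ 0.999  0.054 -0.   ] toolz [-0.     0.001 -1.   ] F [ 0.  -0.3  0.1] w 0.005
```

Now I back away from the door, rise, and check.

Emit:
move_arm --deltas '[{"linear": [0,0.35,0],"turn": [0,0,0],"claw": 1},{"linear": [0,0.35,0],"turn": [0,0,0],"claw": 1},{"linear": [0,0,-0.8],"turn": [0,0,0],"claw": 1},{"linear": [0,0,-0.8],"turn": [0,0,0],"claw": 1},{"linear": [0,0,-0.8],"turn": [0,0,0],"claw": 1},{"linear": [0,0,-0.8],"turn": [0,0,0],"claw": 1},{"linear": [0,0,-0.8],"turn": [0,0,0],"claw": 1},{"linear": [-0.8,0.5,-0.3],"turn": [0,0,0],"claw": 1},{"linear": [-0.8,0.5,-0.3],"turn": [0,0,0],"claw": 1},{"linear": [-0.8,0.5,-0.3],"turn": [0,0,0],"claw": 1},{"linear": [-0.8,0.5,0],"turn": [0,0,0],"claw": 1},{"linear": [-0.8,0.5,0],"turn": [0,0,0],"claw": 1},{"linear": [0,0,0],"turn": [0,0,0],"claw": 1},{"linear": [0,0,0],"turn": [0,0,0],"claw": 1},{"linear": [0,0,0],"turn": [0,0,0],"claw": 1},{"linear": [0,0,0],"turn": [0,0,0],"claw": 1}]'

```text
time: 12.77
position: [0.4088, -0.3557, 0.2481]
tool_rot: [-3.14, -0.085, -0.001]
ft_force: [0.4, -0.5, -0.3]
grip_width: 0.006
```

```bash
python3 -c "from h import *;snap(6);show()"
```

```text
t 12.87 safe xy [-0.2783  0.004 ] tipz 0.226 toolx [0.998 0.055 0.   ] toolz [ 0.  0. -1.] F [-0.5  0.2 -0.6] w 0.005
```

View pics/snap6.png

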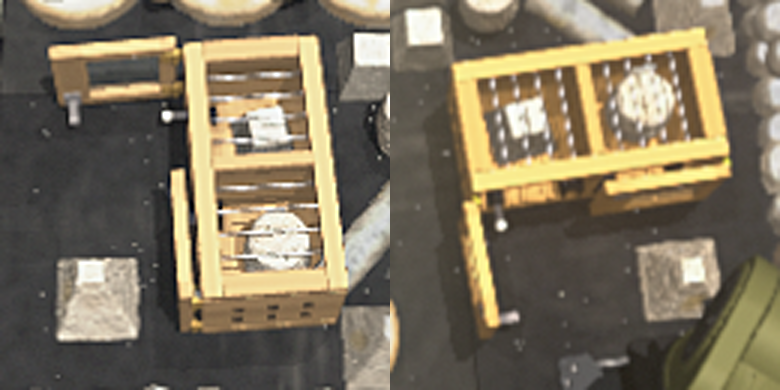

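Side view: the left door stands square to the safe (top edge from (175,40) to (50,47), parallel to the safe's side rail). The right door is shut, and the pyramid is upright before it with its foot at cols 57–142, rows 260–340, unchanged. One numeric check, then I hand in.

Run:
```python
from h import *
from bench import ctrl
S=dict(np.load("side6.npz"))
a,b=[safe(onz(S,(265+x/3,215+y/3),.121)) for x,y in((175,40),(50,47))]
print("door angle",np.arctan2(-(b-a)[0],-(b-a)[1]).round(3),a.round(4),b.round(4))
D=np.abs(S["image"].astype(int)-np.load("side0.npz")["image"]).max(2)
for n,(x,y,w,h) in {"interior":(340,238,40,80),"stand+drums+log":(280,125,105,48)}.items(): print(n,"changed px",(D[y:y+h,x:x+w]>40).sum())
D=np.abs(S["image"].astype(int)-np.load("side3.npz")["image"]).max(2); print("pyramid since push",(D[298:332,280:315]>40).sum())
print(ctrl.close_job())
```

```text
door angle 1.567 [-0.0707  0.1251] [-0.1865  0.1247]
interior changed px 2
stand+drums+log changed px 0
pyramid since push 0
the job is handed in; nothing more can be done
None
```

The left door, in front of the dark square ashed cheese, is open and square to the safe. The right door stayed shut, and the job was handed in at about 13 s.

I pushed the pyramid sideways with the closed fingers until it stood in front of the right door. I then pressed the left door by its steel dot until it met the stop and backed off, and it sprang ajar. Last, I swung it open with the fingertips behind its free edge and withdrew.

**Last checks**
- **Left door:** measured at 1.567 rad from the side view, against the 1.3 required.
- **Right door:** looks shut in both views; I did not measure its angle.
- **Pyramid:** upright, with its centre at safe y ≈ −0.081 m (measured after the push). No pixels there have changed since.
- **Cheeses in the safe:** at most 2 changed pixels in that area since the start.
- **Bystanders:** no changed pixels around the price stand, drums and log.
- **Robot:** clear of everything, with wrist force near zero.

**Disagreements**
- **Ajar angle:** my first reading was low, about 0.35–0.43 rad against the nominal 0.5. The door was still swinging, and a later picture showed it further open.
- **Press force:** the press peaked at about 19 N at the stop, above the nominal 5 N but well under the limits.

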